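# Stand a riveting dolly inside a slotted copper cowl box

### The arm

A 6-joint arm with a two-finger parallel gripper is mounted at the origin on the work surface. World frame = base frame: x ahead of the robot, y to its left, z up, the work surface at z = 0. Lengths are in m, angles in rad, forces in N, time in s.
With the tool pointing down it reaches from about 0.25 to 0.725 m from the base axis. Payload 4 kg.
Tool frame: the origin (TCP) lies midway between the tips of the shut fingers; the grasp point (between the pads) lies 19 mm behind it; z points along the fingers, y is the line along which they close (so a half turn about z gives the same grasp; the last joint's range is limited). The gripper opens to 85 mm and grips with 20 to 120 N. Pads are 22 mm wide; open, the fingers measure 114 mm over their backs; the gripper's body (76 mm by 85 mm) begins 54 mm behind the grasp point. The pads swing forward as they close: fully open they stand 13 mm farther back than shut.
Start: joints at [1.159, 0.241, 0.005, 1.335, 0, 1.571], TCP at [0.2, 0.458, 0.231] pointing down, gripper open.
Joint ranges: [-2.72, 2.72], [-1.05, 1.87], [-1.09, 1.28], [-1.99, 2.15], [-1.42, 1.44], [-3.14, 3.14]. Speed limits (rad/s): [2.79, 2.79, 3.14, 3.14, 3.14, 3.14].

### API

Orientations are given as a unit quaternion [x, y, z, w].
In Python, from bench import * gives the robot as it stands. The module is installed in compiled form; this text tells all that it offers.
- The arm moves only by the tool carry_out, never from a script. Its argument "series" is a list of rows, each an object of numbers: "dx", "dy", "dz": the shift along the tool's x, y, z in m; "turn": the turn about the tool's z in degrees; "fingers": the opening in per cent of the stroke, from 0 (shut) to 100 (fully open). A call has 1 to 12 rows; each row is the pose to reach, as a shift and turn from the pose commanded when the call began, along the tool's axes at that moment; what a row does not reach only later rows make up. A row lasts 1/10 s, in which the tool goes at most 50 mm and 8.59 degrees, less where a joint would pass 70% of its speed; a pose out of reach is approached as far as the arm can. A call with a gripper value outside its range is refused whole. The fingers move at their own pace and stop on an object; "force" is the grip in N (left out, the last holds). Time passes only in rows, so rows that repeat a pose let the fingers close. It gives the time, the measured TCP pose, the force, the opening and the grip force at its end, in the units of the state.
- get_obs(): the state, without advancing time (a new reading comes with each control period).
- grab_frame(name): name is "scene" or "side" or "wrist"; returns a dict with "pixels" (384x512x3 uint8, red, green, blue), "z_map" (384x512 float32, m along the optical axis (not along the pixel's ray), 0 where there is no reading), "intrinsics" (3x3 intrinsics, pixels), "R" (3x3) and "t" (3): a world point X has camera coordinates R X + t. Camera axes: x right, y down, z forward; pixel columns grow to the right and rows downward; lengths in m; the calibration is good to about 2 mm. A picture is of the moment at which its call begins.
- sign_off(): hands the job in; it is judged then, once.
The state is a dict: "t": time; "qpos": joint angles; "qd": joint speeds; "tau": joint torques, N m; "position": TCP position; "orientation": TCP orientation; "force": force on the tool from outside, world axes, zero at the start; "ft_torque": the same for the moment, N m; "finger_gap": finger opening in m; "finger_force": force on a finger pad.
Only numpy, scipy, OpenCV 4.12 (cv2) and the standard library are available. Lean on these libraries where they do the work, as an engineer would, in place of code of your own. Each camera call takes 0.05 s, during which the arm holds its last target. There are 200 camera calls.

### The job

Push the copper box along the bench until its end that is farther from the lid's slot lies flush against the steel stop bar. Then pick up the L-shaped steel riveting dolly, tilt it and feed it toe first through the slot, right it inside and lower it (do not drop it) so that it is left standing upright on the box's floor, its toe under the long part of the lid, pointing towards the stop, and its stem sticking up out of the slot. The box must still be flush against the stop at the end; do not disturb the other things on the bench.

Things in the scene. Friction and masses are not known exactly. Their poses are not given: they have to be found in the camera images.
- box: Closed copper box, loose, 120 (its x) by 160 (y) by 80 mm high, 0.6 to 0.85 kg; walls, floor and lid 4 mm thick (floor top at 4 mm, lid underside at 76 mm). Origin: centre of underside, z up. It starts 40 to 115 mm short of the stop bar, within 0.12 rad of square to it; its +y end goes against the bar. One slot in the lid, near the -y end; the long part of the lid is at the +y end.
- slot (a point): Centre of the slot in the box's lid, at the lid's upper face: 41 mm from the box's origin along -y, 80 mm up. The slot measures 50 mm along x by 38 mm along y. Axes as the box.
- stop: Fixed dark steel stop bar, 240 (its x) by 30 (y) by 40 mm high; origin at the centre of the bar's underside. The box goes against its -y face (the side to the robot's right), 15 mm from the origin: a box that is home has its origin 95 mm from the bar's origin along the bar's -y.
- dolly_mid (a point): Loose L-shaped steel dolly standing on its foot, 0.27 to 0.39 kg. Stem: 20 (x) by 10 mm (y), top 140 mm above the underside. Foot: plate 36 (x) by 80 (y) by 6 mm, from the heel, 5 mm to -y of the stem's axis (flush with the stem's back), to the toe, 75 mm to +y. This point: on the stem's axis, 70 mm above the underside; y from heel to toe, z up. Left in the box, its axes are about as the box's.
- dolly_toe (a point): Middle of the toe's end edge of the dolly: 75 mm along the dolly's +y from the stem's axis, 3 mm above the foot's underside.
- rivet_tin: Bystander: round flat metal tin, 63 mm across, 42 mm high; origin at its underside.
- flux_can: Bystander: grey can, 60 mm across, 100 mm high; origin at its underside.
- hammer: Bystander: hammer lying down.
- wrench: Bystander: wrench lying down.
- mug: Bystander: white mug, 80 mm across, 90 mm high; origin at its underside.
- wood_block: Bystander: wooden block 90 by 60 by 50 mm; origin at its underside.
- copper_strip: Bystander: flat copper strip 160 by 35 by 5 mm; origin at its underside.
- dolly: The same dolly as dolly_mid, its origin on the stem's axis at the foot's underside; same axes.
Not all that is in view belongs to the job. What is shaped like the dolly but red is not meant.

How it is judged:
By the outcome, as a careful person would: the job done as asked, in the order asked, and still so for the second after the job is handed in, with the robot touching nothing.
It also fails if it takes over 64 s, if anything falls off the work surface, if the arm or the gripper's body presses on something with over 40 N, if the wrist force passes 120 N, or if a joint passes its speed limit or range.

## Working session

There is one attempt and no reset: what is moved stays moved. The work goes in short steps, Python scripts to look and compute and a tool call to move; the robot and the scene stay as the last step left them, time stands still between calls to the robot, and variables do not carry over. Pictures are saved under pics/ and viewed, at most 10 in all, crops included, and the job is handed in when it is done.

Besides the shell and the picture viewer there is one more tool, called after "Call:" as name(argument=value, ...), one argument or row to a line, values as JSON. carry_out: Moves the arm, as the interface text tells. Its arguments: {"type":"object","properties":{"series":{"type":"array","items":{"type":"object","properties":{"dx":{"type":"number"},"dy":{"type":"number"},"dz":{"type":"number"},"turn":{"type":"number"},"fingers":{"type":"number"}}}},"force":{"type":"number"}},"required":["series"]}

```bash
mkdir -p pics; cat > h.py <<'E'
from bench import *
import numpy as np, cv2
from scipy.spatial.transform import Rotation as Ro
def cloud(f):
    z=f["z_map"].astype(float);K=np.array(f["intrinsics"]);v,u=np.mgrid[:z.shape[0],:z.shape[1]]
    c=np.stack([(u-K[0,2])/K[0,0]*z,(v-K[1,2])/K[1,1]*z,z],-1)
    P=(c-np.array(f["t"]))@np.array(f["R"]); P[z==0]=np.nan
    return P
def save(f,n): cv2.imwrite(f"pics/{n}.png",f["pixels"][:,:,::-1])
def ray(f,u,v,h):
    R=np.array(f["R"]);t=np.array(f["t"]);c=-R.T@t
    d=R.T@np.linalg.inv(np.array(f["intrinsics"]))@np.array([u,v,1.]); return c+d*(h-c[2])/d[2]
def st():
    o=get_obs();print({k:np.round(o[k],4).tolist() for k in("t","qpos","position","orientation","force","finger_gap","finger_force")})
    print("toolaxes(cols)",np.round(Ro.from_quat(o["orientation"]).as_matrix(),3).tolist())
E
python3 - <<'E'
from h import *
fs=[grab_frame(n) for n in("scene","side")]
for f,n in zip(fs,("scene","side")):
    np.savez(f"pics/{n}0.npz",**f); save(f,n+"0"); print(n,"cam",np.round(-np.array(f["R"]).T@f["t"],3), "depth ok",np.mean(f["z_map"]>0))
st()
E
```

```text
scene cam [ 1.171 -0.664  0.844] depth ok 0.99603271484375
side cam [0.47  1.061 0.942] depth ok 0.9959513346354166
{'t': 0.1, 'qpos': [1.159, 0.2413, 0.0039, 1.3352, -0.0, 1.5708], 'position': [0.1999, 0.4577, 0.2305], 'orientation': [0.2044, 0.9789, -0.0009, -0.0002], 'force': [0.7665, -0.6207, -0.0412], 'finger_gap': 0.0853, 'finger_force': 0.0}
toolaxes(cols) [[-0.916, 0.4, -0.001], [0.4, 0.916, -0.002], [-0.0, -0.002, -1.0]]
```

View pics/scene0.png

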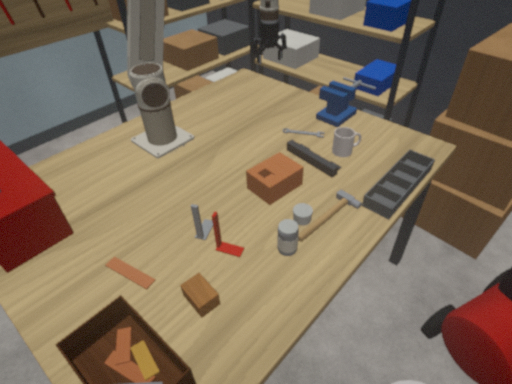

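View pics/side0.png

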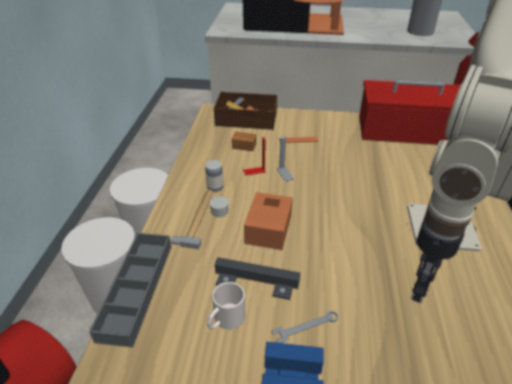

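The scene view shows the copper box at (275,178) with its slot at (267,173), and the stop bar at (312,157). Two L-shapes: grey at (198,222) and red at (217,232) (side view: grey (283,158), red (263,155)). The grey one fits "steel dolly", and red is excluded. Next I'll measure these and confirm with a crop.

```bash
cat >> h.py <<'E'
def near(P,z0,z1,x,y): # mask of points in a world slab
    with np.errstate(invalid='ignore'):
        return (P[...,2]>z0)&(P[...,2]<z1)&(abs(P[...,0]-x[0])<x[1])&(abs(P[...,1]-y[0])<y[1])
def rect(m): # min-area rectangle of points xy (mm)
    (c,s,a)=cv2.minAreaRect((np.asarray(m)[:,:2]*1000).astype(np.float32)); return np.round(c,1),np.round(s,1),round(a,2)
E
python3 - <<'E'
from h import *
fs={n:dict(np.load(f"pics/{n}0.npz")) for n in("scene","side")}
for n,f in fs.items():
    P=cloud(f); hsv=cv2.cvtColor(f["pixels"],cv2.COLOR_RGB2HSV)
    g=lambda u,v:np.round(P[v,u],3)
    if n=="scene": print([ (k,g(*p)) for k,p in dict(box=(285,170),stop=(312,155),stem=(196,208),foot=(208,228),tin=(302,210),can=(288,227),red=(216,215),table=(230,150)).items()])
    cop=(hsv[...,0]<14)&(hsv[...,1]>110)
    b=ray(f,*((275,168) if n=="scene" else (270,210)),.08)
    m=near(P,.074,.087,(b[0],.13),(b[1],.13))&cop
    print(n,"boxtop",m.sum(),rect(P[m]),np.round(np.nanmedian(P[m][:,2]),4))
    s=ray(f,*((312,155) if n=="scene" else (257,272)),.04)
    m=near(P,.035,.045,(s[0],.15),(s[1],.08))&(hsv[...,2]<100)
    print(n,"stop",m.sum(),rect(P[m]))
    d=ray(f,*((208,230) if n=="scene" else (287,175)),.006)
    grey=(hsv[...,1]<70)
    m=near(P,.02,.15,(d[0],.07),(d[1],.07))&grey; print(n,"stem",m.sum(),rect(P[m]),np.nanmax(P[m][:,2]) if m.any() else 0)
    m=near(P,.003,.009,(d[0],.07),(d[1],.07))&grey; print(n,"foot",m.sum(),rect(P[m]))
f=fs["scene"]["pixels"][190:270,170:260,::-1]; g=fs["side"]["pixels"][120:200,230:320,::-1]
cv2.imwrite("pics/crop1.png",cv2.resize(np.hstack([f,g]),None,fx=4.4,fy=4.4,interpolation=cv2.INTER_CUBIC))
E
```

```text
[('box', array([0.586, 0.09 , 0.083])), ('stop', array([0.573, 0.268, 0.041])), ('stem', array([ 0.543, -0.257,  0.135])), ('foot', array([ 0.523, -0.215,  0.003])), ('tin', array([0.723, 0.007, 0.044])), ('can', array([ 0.765, -0.12 ,  0.101])), ('red', array([ 0.606, -0.239,  0.136])), ('table', array([0.271, 0.129, 0.   ]))]
scene boxtop 951 (array([552.2,  73.6]), array([158.1, 122. ]), 84.34) 0.0811
scene stop 284 (array([566.5, 272.2]), array([ 32.5, 231.9]), 83.55)
scene stem 220 (array([ 535.1, -257.3]), array([21.3, 12. ]), 28.64) 0.1431955630556927
scene foot 133 (array([ 519.2, -224.9]), array([39.4, 81.8]), 30.73)
side boxtop 1305 (array([548.4,  78.5]), array([168.4, 120.7]), 83.39) 0.0808
side stop 738 (array([562.2, 279.5]), array([ 31.7, 235.7]), 82.84)
side stem 165 (array([ 531. , -252.2]), array([24.5, 16.2]), 28.01) 0.14574391119007502
side foot 110 (array([ 515.8, -221.8]), array([37.9, 83.1]), 24.95)
```

View pics/crop1.png

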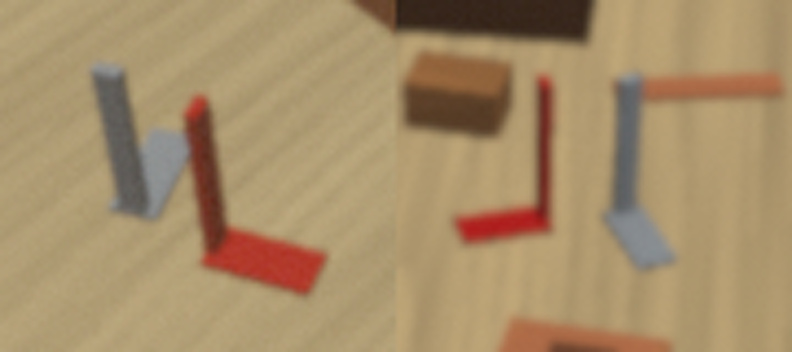

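The enlarged crop confirms the grey steel L, with its foot pointing up and left in the world. The red one is the decoy.

Measured values:
- **Box:** centre about (550,76) mm, yaw about -0.11.
- **Stop:** centre about (564,276) mm, yaw about -0.12, so the gap is about 105 mm.
- **Dolly:** stem about (533,-255) mm, with its y axis at about 118°.

The reach and sizes match the given values. I'll move behind the box.

Call:
carry_out(
  series=[
    {"dx": -0.507, "dy": -0.321, "turn": 73.2, "fingers": 65},
    {"dx": -0.507, "dy": -0.321, "turn": 73.2, "fingers": 65},
    {"dx": -0.507, "dy": -0.321, "turn": 73.2, "fingers": 65},
    {"dx": -0.507, "dy": -0.321, "turn": 73.2, "fingers": 65},
    {"dx": -0.507, "dy": -0.321, "turn": 73.2, "fingers": 65},
    {"dx": -0.507, "dy": -0.321, "turn": 73.2, "fingers": 65},
    {"dx": -0.507, "dy": -0.321, "turn": 73.2, "fingers": 65},
    {"dx": -0.507, "dy": -0.321, "turn": 73.2, "fingers": 65},
    {"dx": -0.507, "dy": -0.321, "turn": 73.2, "fingers": 65},
    {"dx": -0.507, "dy": -0.321, "turn": 73.2, "fingers": 65},
    {"dx": -0.507, "dy": -0.321, "turn": 73.2, "fingers": 65},
    {"dx": -0.507, "dy": -0.321, "turn": 73.2, "fingers": 65},
  ],
)

```text
validation failed for argument at $.se...
```

```bash
cat >> h.py <<'E'
def go(x,y,z,deg): # shift (tool axes, m) and turn (deg) so that TCP is at xyz and tool y at world angle deg
    o=get_obs();M=Ro.from_quat(o["orientation"]).as_matrix(); d=M.T@(np.array([x,y,z])-o["position"])
    a=np.degrees(np.arctan2(M[1,1],M[0,1])); print("dx,dy,dz",np.round(d,4),"turn",round(-(deg-a),2))
E
python3 - <<'E'
from h import *
st(); go(.536,-.039,.02,-6.8)
E
```

```text
{'t': 0.1, 'qpos': [1.159, 0.2413, 0.0039, 1.3352, -0.0, 1.5708], 'position': [0.1999, 0.4577, 0.2305], 'orientation': [0.2044, 0.9789, -0.0009, -0.0002], 'force': [0.7665, -0.6207, -0.0412], 'finger_gap': 0.0853, 'finger_force': 0.0}
toolaxes(cols) [[-0.916, 0.4, -0.001], [0.4, 0.916, -0.002], [-0.0, -0.002, -1.0]]
dx,dy,dz [-0.5068 -0.3203  0.2111] turn 73.21
```

The call was refused and the arm did not move. I'll try a single row with every key given.

Call:
carry_out(
  series=[
    {"dx": -0.03, "dy": -0.02, "dz": 0, "turn": 5, "fingers": 65},
  ],
)

```text
t: 0.2
position: [0.2186, 0.4297, 0.2304]
orientation: [0.246, 0.969, 0.0, -0.0]
force: [0.5, -0.7, -1.0]
finger_gap: 0.0731
finger_force: 0.0
```

Call:
carry_out(
  series=[
    {"dx": -0.503, "dy": -0.26, "dz": 0, "turn": 68.2, "fingers": 65},
    {"dx": -0.503, "dy": -0.26, "dz": 0, "turn": 68.2, "fingers": 65},
    {"dx": -0.503, "dy": -0.26, "dz": 0, "turn": 68.2, "fingers": 65},
    {"dx": -0.503, "dy": -0.26, "dz": 0, "turn": 68.2, "fingers": 65},
    {"dx": -0.503, "dy": -0.26, "dz": 0, "turn": 68.2, "fingers": 65},
    {"dx": -0.503, "dy": -0.26, "dz": 0, "turn": 68.2, "fingers": 65},
    {"dx": -0.503, "dy": -0.26, "dz": 0, "turn": 68.2, "fingers": 65},
    {"dx": -0.503, "dy": -0.26, "dz": 0, "turn": 68.2, "fingers": 65},
    {"dx": -0.503, "dy": -0.26, "dz": 0, "turn": 68.2, "fingers": 65},
    {"dx": -0.503, "dy": -0.26, "dz": 0, "turn": 68.2, "fingers": 65},
    {"dx": -0.503, "dy": -0.26, "dz": 0, "turn": 68.2, "fingers": 65},
    {"dx": -0.503, "dy": -0.26, "dz": 0, "turn": 68.2, "fingers": 65},
  ],
)

```text
t: 1.4
position: [0.5385, -0.0451, 0.2303]
orientation: [0.749, 0.662, -0.0, 0.0]
force: [0.2, 0.1, -1.0]
finger_gap: 0.0554
finger_force: 0.0
```

Call:
carry_out(
  series=[
    {"dx": 0, "dy": 0, "dz": 0.05, "turn": 0, "fingers": 65},
    {"dx": 0, "dy": 0, "dz": 0.1, "turn": 0, "fingers": 65},
    {"dx": 0, "dy": 0, "dz": 0.15, "turn": 0, "fingers": 65},
    {"dx": 0, "dy": 0, "dz": 0.19, "turn": 0, "fingers": 65},
    {"dx": 0, "dy": 0, "dz": 0.208, "turn": 0, "fingers": 65},
    {"dx": 0, "dy": 0, "dz": 0.208, "turn": 0, "fingers": 65},
    {"dx": 0.01, "dy": 0, "dz": 0.208, "turn": 0, "fingers": 65},
    {"dx": 0.02, "dy": 0, "dz": 0.208, "turn": 0, "fingers": 65},
    {"dx": 0.03, "dy": 0, "dz": 0.208, "turn": 0, "fingers": 65},
    {"dx": 0.04, "dy": 0, "dz": 0.208, "turn": 0, "fingers": 65},
    {"dx": 0.05, "dy": 0, "dz": 0.208, "turn": 0, "fingers": 65},
    {"dx": 0.06, "dy": 0, "dz": 0.208, "turn": 0, "fingers": 65},
  ],
)

```text
t: 2.6
position: [0.5449, 0.0185, 0.0246]
orientation: [0.748, 0.664, 0.0, 0.001]
force: [-1.0, -5.0, 1.9]
finger_gap: 0.0558
finger_force: 0.0
```

Call:
carry_out(
  series=[
    {"dx": 0.008, "dy": 0, "dz": 0, "turn": 0, "fingers": 65},
    {"dx": 0.016, "dy": 0, "dz": 0, "turn": 0, "fingers": 65},
    {"dx": 0.024, "dy": 0, "dz": 0, "turn": 0, "fingers": 65},
    {"dx": 0.032, "dy": 0, "dz": 0, "turn": 0, "fingers": 65},
    {"dx": 0.04, "dy": 0, "dz": 0, "turn": 0, "fingers": 65},
    {"dx": 0.045, "dy": 0, "dz": 0, "turn": 0, "fingers": 65},
    {"dx": 0.05, "dy": 0, "dz": 0, "turn": 0, "fingers": 65},
    {"dx": 0.054, "dy": 0, "dz": 0, "turn": 0, "fingers": 65},
    {"dx": 0.054, "dy": 0, "dz": 0, "turn": 0, "fingers": 65},
  ],
)

```text
t: 3.5
position: [0.5504, 0.0731, 0.0232]
orientation: [0.748, 0.664, 0.0, -0.001]
force: [-0.2, -2.2, 0.2]
finger_gap: 0.055
finger_force: 0.0
```

Call:
carry_out(
  series=[
    {"dx": 0.004, "dy": 0, "dz": 0, "turn": 0, "fingers": 65},
    {"dx": 0.008, "dy": 0, "dz": 0, "turn": 0, "fingers": 65},
    {"dx": 0.012, "dy": 0, "dz": 0, "turn": 0, "fingers": 65},
    {"dx": 0.015, "dy": 0, "dz": 0, "turn": 0, "fingers": 65},
    {"dx": 0.018, "dy": 0, "dz": 0, "turn": 0, "fingers": 65},
  ],
)

```text
t: 4.0
position: [0.5522, 0.0888, 0.0232]
orientation: [0.748, 0.664, -0.001, 0.001]
force: [-0.4, -14.6, 3.2]
finger_gap: 0.0555
finger_force: 0.0
```

```bash
cat >> h.py <<'E'
def boxstop():
    for n in("scene","side"):
        f=grab_frame(n);P=cloud(f);hsv=cv2.cvtColor(f["pixels"],cv2.COLOR_RGB2HSV)
        m=near(P,.074,.087,(.56,.1),(.17,.15))&(hsv[...,0]<14)&(hsv[...,1]>110)
        s=near(P,.035,.045,(.565,.15),(.276,.08))&(hsv[...,2]<100)
        print(n,"box",m.sum(),rect(P[m]),"stop",s.sum(),rect(P[s]))
        print("  gap check y-extents along bar: box max",np.round(np.nanpercentile(P[m]@[.12,.993,0],98),4),"bar min",np.round(np.nanpercentile(P[s]@[.12,.993,0],2),4))
E
python3 -c "
from h import *
st();boxstop()"
```

```text
{'t': 4.0, 'qpos': [0.1612, 0.5295, -0.1456, 0.8968, -0.0031, 1.8508], 'position': [0.5522, 0.0888, 0.0232], 'orientation': [0.7478, 0.6639, -0.0013, 0.001], 'force': [-0.422, -14.6143, 3.1956], 'finger_gap': 0.0555, 'finger_force': 0.0}
toolaxes(cols) [[0.118, 0.993, -0.001], [0.993, -0.118, -0.003], [-0.003, -0.0, -1.0]]
scene box 594 (array([561.6, 165.7]), array([183.4, 121.1]), 83.72) stop 97 (array([566.9, 269.9]), array([ 30.2, 233.7]), 85.67)
  gap check y-extents along bar: box max 0.3191 bar min 0.3257
side box 1598 (array([559.5, 179.6]), array([171.8, 120.8]), 83.14) stop 827 (array([562.2, 276.9]), array([ 36.3, 236. ]), 83.1)
  gap check y-extents along bar: box max 0.3283 bar min 0.3262
```

Force has risen, so the box is touching the bar. I'll press a little to square it, then back off and rise.

Call:
carry_out(
  series=[
    {"dx": 0.002, "dy": 0, "dz": 0, "turn": 0, "fingers": 65},
    {"dx": 0.004, "dy": 0, "dz": 0, "turn": 0, "fingers": 65},
    {"dx": 0.004, "dy": 0, "dz": 0, "turn": 0, "fingers": 65},
    {"dx": 0.004, "dy": 0, "dz": 0, "turn": 0, "fingers": 65},
  ],
)

```text
t: 4.5
position: [0.5521, 0.0885, 0.0233]
orientation: [0.748, 0.663, -0.004, 0.003]
force: [-1.4, -20.1, 4.7]
finger_gap: 0.0555
finger_force: 0.0
```

Call:
carry_out(
  series=[
    {"dx": -0.005, "dy": 0, "dz": 0, "turn": 0, "fingers": 65},
    {"dx": -0.02, "dy": 0, "dz": 0, "turn": 0, "fingers": 65},
    {"dx": -0.04, "dy": 0, "dz": 0, "turn": 0, "fingers": 65},
    {"dx": -0.06, "dy": 0, "dz": -0.04, "turn": 0, "fingers": 65},
    {"dx": -0.08, "dy": 0, "dz": -0.08, "turn": 0, "fingers": 65},
    {"dx": -0.1, "dy": 0, "dz": -0.12, "turn": 0, "fingers": 65},
    {"dx": -0.12, "dy": 0, "dz": -0.16, "turn": 0, "fingers": 65},
    {"dx": -0.14, "dy": 0, "dz": -0.19, "turn": 0, "fingers": 65},
    {"dx": -0.16, "dy": 0, "dz": -0.2, "turn": 0, "fingers": 65},
    {"dx": -0.16, "dy": 0, "dz": -0.2, "turn": 0, "fingers": 65},
  ],
)

```text
t: 5.5
position: [0.5353, -0.0667, 0.2259]
orientation: [0.749, 0.663, 0.002, 0.002]
force: [0.3, 0.1, 0.0]
finger_gap: 0.0557
finger_force: 0.0
```

```bash
python3 - <<'E'
from h import *
boxstop()
# wrist-independent dolly measure: average both cams
go(.533,-.2545,.215,28.5)
f=grab_frame("side");c=f["pixels"][150:330,180:340,::-1];cv2.imwrite("pics/c2.png",cv2.resize(c,None,fx=3.3,fy=3.3,interpolation=cv2.INTER_CUBIC))
for n in("scene","side"):
    f=grab_frame(n);P=cloud(f);hsv=cv2.cvtColor(f["pixels"],cv2.COLOR_RGB2HSV)
    m=near(P,.02,.15,(.533,.06),(-.2545,.06))&(hsv[...,1]<70); q=P[m]
    for a,b in((.02,.06),(.06,.1),(.1,.136),(.136,.146)):
        k=(q[:,2]>a)&(q[:,2]<b); print(n,a,k.sum(),np.round(np.median(q[k],0),4), rect(q[k]) if k.sum()>4 else 0)
st()
E
```

```text
scene box 845 (array([561. , 177.7]), array([159.7, 126. ]), 83.78) stop 101 (array([567.8, 269. ]), array([ 33.5, 231.9]), 86.79)
  gap check y-extents along bar: box max 0.3177 bar min 0.3252
side box 1571 (array([559.7, 181.2]), array([166. , 121.3]), 83.37) stop 801 (array([561.9, 276.7]), array([ 36.2, 236.4]), 82.86)
  gap check y-extents along bar: box max 0.3282 bar min 0.3269
dx,dy,dz [-0.1885  0.0216  0.0078] turn -35.32
scene 0.02 64 [ 0.5383 -0.259   0.0409] (array([ 538.1, -259.2]), array([21.3,  9.9]), 47.2)
scene 0.06 66 [ 0.5388 -0.2595  0.0789] (array([ 537.3, -259.1]), array([21.3,  8.6]), 41.34)
scene 0.1 64 [ 0.5379 -0.2592  0.1173] (array([ 535.7, -259.4]), array([22.9,  8.2]), 32.72)
scene 0.136 25 [ 0.5349 -0.2575  0.1407] (array([ 535.5, -256.9]), array([19.4, 11. ]), 34.59)
side 0.02 46 [ 0.5319 -0.2508  0.0409] (array([ 531. , -251.9]), array([19.7, 14.3]), 22.49)
side 0.06 52 [ 0.5312 -0.2515  0.0784] (array([ 530.7, -250.6]), array([21. , 11.4]), 21.52)
side 0.1 52 [ 0.5328 -0.2499  0.1173] (array([ 532.5, -250.2]), array([19.4, 16.1]), 11.16)
side 0.136 13 [ 0.5318 -0.249   0.1395] (array([ 531.9, -252.2]), array([22.6, 12.7]), 76.67)
{'t': 5.75, 'qpos': [-0.1198, 0.3205, 0.089, 1.3418, 0.0007, 1.5683], 'position': [0.5334, -0.064, 0.222], 'orientation': [0.7473, 0.6644, -0.0006, -0.0012], 'force': [-0.1182, 0.5202, -0.345], 'finger_gap': 0.0555, 'finger_force': 0.0}
toolaxes(cols) [[0.117, 0.993, -0.002], [0.993, -0.117, 0.001], [0.001, -0.003, -1.0]]
```

View pics/c2.png

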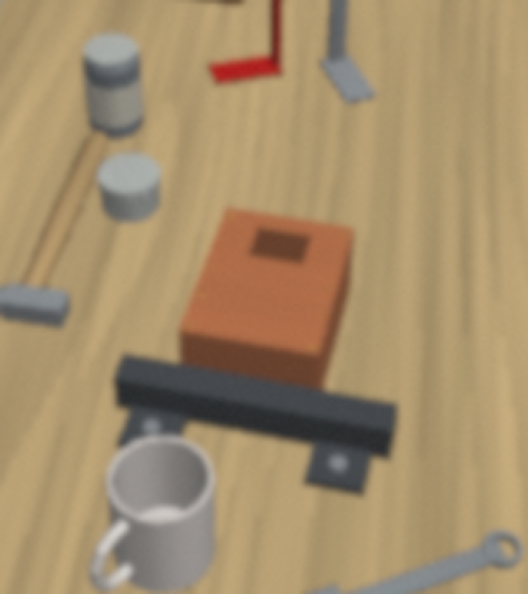

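The picture shows the box flush along the bar, with the slot at the far end and the dolly and bystanders unmoved. Next I'll go above the dolly.

Call:
carry_out(
  series=[
    {"dx": -0.04, "dy": 0.005, "dz": 0, "turn": -8, "fingers": 50},
    {"dx": -0.08, "dy": 0.01, "dz": 0, "turn": -16, "fingers": 50},
    {"dx": -0.12, "dy": 0.015, "dz": 0, "turn": -24, "fingers": 50},
    {"dx": -0.16, "dy": 0.02, "dz": 0, "turn": -32, "fingers": 50},
    {"dx": -0.189, "dy": 0.023, "dz": 0, "turn": -34.7, "fingers": 50},
    {"dx": -0.189, "dy": 0.023, "dz": 0, "turn": -34.7, "fingers": 50},
    {"dx": -0.189, "dy": 0.023, "dz": 0, "turn": -34.7, "fingers": 50},
  ],
)

```text
t: 6.45
position: [0.5342, -0.2548, 0.222]
orientation: [0.516, 0.857, 0.0, -0.001]
force: [-0.7, 1.0, -0.1]
finger_gap: 0.0428
finger_force: 0.0
```

```bash
python3 - <<'E'
from h import *
st(); go(.534,-.2545,.092,28)
f=grab_frame("wrist");save(f,"w1");P=cloud(f);hsv=cv2.cvtColor(f["pixels"],cv2.COLOR_RGB2HSV)
for a,b in((.1,.136),(.136,.146),(.003,.01)):
    m=near(P,a,b,(.525,.06),(-.24,.07))&(hsv[...,1]<70)
    print(a,m.sum(), rect(P[m]) if m.sum()>4 else 0)
E
```

```text
{'t': 6.45, 'qpos': [-0.4455, 0.4315, 0.2523, 1.3941, 0.0009, 0.639], 'position': [0.5342, -0.2548, 0.222], 'orientation': [0.5161, 0.8565, 0.0003, -0.0013], 'force': [-0.7345, 0.9766, -0.0818], 'finger_gap': 0.0428, 'finger_force': 0.0}
toolaxes(cols) [[-0.467, 0.884, -0.002], [0.884, 0.467, 0.002], [0.003, -0.001, -1.0]]
dx,dy,dz [1.0e-04 1.0e-04 1.3e-01] turn -0.14
0.1 291 (array([ 530.9, -250. ]), array([18.6,  1.1]), 25.63)
0.136 350 (array([ 532.9, -254.1]), array([19. , 10.3]), 27.41)
0.003 2110 (array([ 517.4, -222.8]), array([35.5, 79.5]), 26.21)
```

View pics/w1.png

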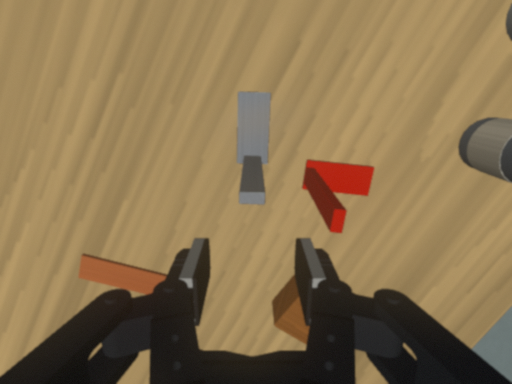

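The wrist view shows the grey stem top at (252,197), midway between the fingers, with its foot pointing up the image. Red is clear to the right at (335,215). Descend and grip.

Call:
carry_out(
  series=[
    {"dx": 0.001, "dy": -0.001, "dz": 0.03, "turn": 1.3, "fingers": 50},
    {"dx": 0.001, "dy": -0.001, "dz": 0.07, "turn": 1.3, "fingers": 50},
    {"dx": 0.001, "dy": -0.001, "dz": 0.11, "turn": 1.3, "fingers": 50},
    {"dx": 0.001, "dy": -0.001, "dz": 0.13, "turn": 1.3, "fingers": 50},
    {"dx": 0.001, "dy": -0.001, "dz": 0.13, "turn": 1.3, "fingers": 50},
    {"dx": 0.001, "dy": -0.001, "dz": 0.13, "turn": 1.3, "fingers": 10},
    {"dx": 0.001, "dy": -0.001, "dz": 0.13, "turn": 1.3, "fingers": 10},
    {"dx": 0.001, "dy": -0.001, "dz": 0.13, "turn": 1.3, "fingers": 10},
    {"dx": 0.001, "dy": -0.001, "dz": 0.13, "turn": 1.3, "fingers": 10},
    {"dx": 0.001, "dy": -0.001, "dz": 0.13, "turn": 1.3, "fingers": 10},
  ],
  force=25,
)

```text
t: 7.5
position: [0.5343, -0.2552, 0.095]
orientation: [0.525, 0.851, 0.001, 0.002]
force: [0.1, 2.1, 5.2]
finger_gap: 0.0193
finger_force: 28.8
```

Call:
carry_out(
  series=[
    {"dx": 0, "dy": 0, "dz": -0.01, "turn": 0, "fingers": 10},
    {"dx": 0, "dy": 0, "dz": -0.03, "turn": 0, "fingers": 10},
    {"dx": 0, "dy": 0, "dz": -0.06, "turn": 0, "fingers": 10},
    {"dx": 0, "dy": 0, "dz": -0.09, "turn": 0, "fingers": 10},
    {"dx": 0, "dy": 0, "dz": -0.12, "turn": 0, "fingers": 10},
    {"dx": 0, "dy": 0, "dz": -0.14, "turn": 0, "fingers": 10},
    {"dx": 0, "dy": 0, "dz": -0.14, "turn": 0, "fingers": 10},
  ],
)

```text
t: 8.2
position: [0.5344, -0.256, 0.2369]
orientation: [0.526, 0.851, 0.0, 0.003]
force: [1.1, 0.2, -3.0]
finger_gap: 0.0197
finger_force: 28.0
```

```bash
cat >> h.py <<'E'
def stem(pts=False): # grey points below the gripper, gathered in the tool frame from both fixed cameras
    o=get_obs();M=Ro.from_quat(o["orientation"]).as_matrix();p=np.array(o["position"]);out=[]
    for n in("scene","side"):
        f=grab_frame(n);P=cloud(f);hsv=cv2.cvtColor(f["pixels"],cv2.COLOR_RGB2HSV)
        q=(P-p)@M   # tool frame: x toward toe, z down
        m=(abs(q[...,1])<.022)&(q[...,0]>-.07)&(q[...,0]<.11)&(q[...,2]>.008)&(q[...,2]<.135)&(hsv[...,1]<70)&(P[...,2]>.003)
        r=q[m]*1000; out.append(r)
        s=r[abs(r[:,0]-np.interp(r[:,2],[0,120],[0,0]))<60]
        print(n,len(r),"by depth: z, x range, n:",[(a,np.round(np.percentile(r[k,0],[3,50,97]),0).tolist(),int(k.sum())) for a in range(10,135,12) for k in [(r[:,2]>=a)&(r[:,2]<a+12)] if k.sum()>3])
    return out
E
python3 -c "
from h import *
st();stem()"
```

```text
{'t': 8.2, 'qpos': [-0.4465, 0.421, 0.2749, 1.4184, -0.0005, 0.6603], 'position': [0.5344, -0.256, 0.2369], 'orientation': [0.5256, 0.8507, 0.0001, 0.0032], 'force': [1.1313, 0.2041, -3.0386], 'finger_gap': 0.0197, 'finger_force': 27.9995}
toolaxes(cols) [[-0.448, 0.894, 0.005], [0.894, 0.448, -0.003], [-0.005, 0.003, -1.0]]
scene 360 by depth: z, x range, n: [(10, [-8.0, -6.0, -3.0], 28), (22, [-8.0, -6.0, -3.0], 21), (34, [-7.0, -6.0, -0.0], 29), (46, [-7.0, -6.0, 2.0], 27), (58, [-8.0, -6.0, 1.0], 24), (70, [-8.0, -6.0, -0.0], 26), (82, [-6.0, 38.0, 71.0], 202)]
side 259 by depth: z, x range, n: [(10, [3.0, 6.0, 10.0], 19), (22, [-2.0, 5.0, 10.0], 19), (34, [-2.0, 5.0, 9.0], 18), (46, [-1.0, 6.0, 11.0], 19), (58, [-1.0, 5.0, 11.0], 17), (70, [3.0, 7.0, 10.0], 19), (82, [4.0, 40.0, 77.0], 138), (94, [36.0, 61.0, 75.0], 6)]
```

Lifted upright and secure. Since the moves can't tilt the tool, I'll pivot the dolly in the grip. The plan is to press its toe end against the free near part of the stop bar and arc over it. First I'll move there, still high.

Call:
carry_out(
  series=[
    {"dx": 0.02, "dy": 0.006, "dz": 0, "turn": 1.5, "fingers": 10},
    {"dx": 0.06, "dy": 0.018, "dz": 0, "turn": 5, "fingers": 10},
    {"dx": 0.105, "dy": 0.032, "dz": 0, "turn": 9, "fingers": 10},
    {"dx": 0.15, "dy": 0.046, "dz": 0, "turn": 13, "fingers": 10},
    {"dx": 0.195, "dy": 0.06, "dz": 0, "turn": 17, "fingers": 10},
    {"dx": 0.24, "dy": 0.074, "dz": 0, "turn": 21, "fingers": 10},
    {"dx": 0.285, "dy": 0.088, "dz": 0, "turn": 25, "fingers": 10},
    {"dx": 0.33, "dy": 0.102, "dz": 0, "turn": 29, "fingers": 10},
    {"dx": 0.375, "dy": 0.116, "dz": 0, "turn": 32, "fingers": 10},
    {"dx": 0.41, "dy": 0.127, "dz": 0, "turn": 33.4, "fingers": 10},
    {"dx": 0.425, "dy": 0.132, "dz": 0, "turn": 33.4, "fingers": 10},
    {"dx": 0.425, "dy": 0.132, "dz": 0, "turn": 33.4, "fingers": 10},
  ],
)

```text
t: 9.5
position: [0.4589, 0.1859, 0.231]
orientation: [0.746, 0.666, -0.002, -0.001]
force: [-0.2, -0.1, -3.4]
finger_gap: 0.0195
finger_force: 27.9
```

```bash
python3 -c "
from h import *
st();stem();go(.4623,.1829,.101,-6.8);boxstop()"
```

```text
{'t': 9.5, 'qpos': [0.3847, 0.2348, -0.0036, 1.337, 0.0004, 2.0697], 'position': [0.4589, 0.1859, 0.231], 'orientation': [0.7463, 0.6656, -0.0021, -0.0009], 'force': [-0.1593, -0.1279, -3.4021], 'finger_gap': 0.0195, 'finger_force': 27.9186}
toolaxes(cols) [[0.114, 0.993, -0.004], [0.993, -0.114, -0.001], [-0.002, -0.004, -1.0]]
scene 226 by depth: z, x range, n: [(10, [-8.0, -6.0, 0.0], 18), (22, [-8.0, -7.0, -0.0], 16), (34, [-9.0, -7.0, -2.0], 17), (46, [-10.0, -7.0, 1.0], 16), (58, [-10.0, -6.0, 3.0], 16), (70, [-9.0, -7.0, 3.0], 16), (82, [-8.0, 34.0, 69.0], 121)]
side 437 by depth: z, x range, n: [(10, [-0.0, 2.0, 6.0], 24), (22, [-1.0, 2.0, 6.0], 26), (34, [-1.0, 2.0, 6.0], 26), (46, [0.0, 2.0, 4.0], 23), (58, [-2.0, 1.0, 4.0], 22), (70, [-2.0, 1.0, 3.0], 22), (82, [-2.0, 36.0, 71.0], 289)]
dx,dy,dz [-1.000e-04  3.100e-03  1.305e-01] turn 0.06
scene box 836 (array([562.4, 177. ]), array([158.3, 122.7]), 83.06) stop 103 (array([567.7, 273.5]), array([ 30.9, 233.9]), 83.24)
  gap check y-extents along bar: box max 0.317 bar min 0.3245
side box 1575 (array([560. , 181.8]), array([164.8, 120.8]), 83.47) stop 802 (array([562.4, 277.1]), array([ 36.3, 236. ]), 83.2)
  gap check y-extents along bar: box max 0.3278 bar min 0.3267
```

Call:
carry_out(
  series=[
    {"dx": 0, "dy": 0.003, "dz": 0.03, "turn": 0, "fingers": 10},
    {"dx": 0, "dy": 0.003, "dz": 0.07, "turn": 0, "fingers": 10},
    {"dx": 0, "dy": 0.003, "dz": 0.105, "turn": 0, "fingers": 10},
    {"dx": 0, "dy": 0.003, "dz": 0.125, "turn": 0, "fingers": 10},
    {"dx": 0, "dy": 0.003, "dz": 0.129, "turn": 0, "fingers": 10},
    {"dx": 0, "dy": 0.003, "dz": 0.129, "turn": 0, "fingers": 10},
    {"dx": 0.006, "dy": 0.003, "dz": 0.129, "turn": 0, "fingers": 10},
    {"dx": 0.012, "dy": 0.003, "dz": 0.129, "turn": 0, "fingers": 10},
    {"dx": 0.016, "dy": 0.003, "dz": 0.129, "turn": 0, "fingers": 10},
  ],
  force=20,
)

```text
t: 10.6
position: [0.4669, 0.2006, 0.1057]
orientation: [0.748, 0.664, 0.001, 0.001]
force: [-0.6, -4.5, -1.9]
finger_gap: 0.0193
finger_force: 28.1
```

Call:
carry_out(
  series=[
    {"dx": 0.006, "dy": 0, "dz": -0.004, "turn": 0, "fingers": 10},
    {"dx": 0.012, "dy": 0, "dz": -0.007, "turn": 0, "fingers": 10},
    {"dx": 0.018, "dy": 0, "dz": -0.01, "turn": 0, "fingers": 10},
    {"dx": 0.024, "dy": 0, "dz": -0.012, "turn": 0, "fingers": 10},
    {"dx": 0.03, "dy": 0, "dz": -0.014, "turn": 0, "fingers": 10},
    {"dx": 0.03, "dy": 0, "dz": -0.014, "turn": 0, "fingers": 10},
  ],
)

```text
t: 11.2
position: [0.4694, 0.2306, 0.1186]
orientation: [0.747, 0.664, 0.001, -0.0]
force: [0.4, -1.0, -3.9]
finger_gap: 0.0195
finger_force: 28.4
```

```bash
python3 -c "
from h import *
st();stem();f=grab_frame('scene');cv2.imwrite('pics/t1.png',cv2.resize(f['pixels'][80:220,210:370,::-1],None,fx=4,fy=4,interpolation=cv2.INTER_CUBIC))"
```

```text
{'t': 11.2, 'qpos': [0.4562, 0.3612, -0.1331, 1.0756, 0.0009, 2.1445], 'position': [0.4694, 0.2306, 0.1186], 'orientation': [0.7474, 0.6644, 0.0005, -0.0003], 'force': [0.3994, -1.0068, -3.8914], 'finger_gap': 0.0195, 'finger_force': 28.3984}
toolaxes(cols) [[0.117, 0.993, 0.0], [0.993, -0.117, 0.001], [0.001, 0.0, -1.0]]
scene 99 by depth: z, x range, n: [(10, [-21.0, -17.0, -14.0], 16), (22, [-24.0, -19.0, -12.0], 14), (34, [-26.0, -23.0, -15.0], 18), (46, [-31.0, -27.0, -22.0], 16), (58, [-33.0, -31.0, -29.0], 9), (70, [-33.0, 49.0, 68.0], 20), (82, [-35.0, 5.0, 43.0], 4)]
side 750 by depth: z, x range, n: [(10, [-9.0, -7.0, -4.0], 16), (22, [-13.0, -10.0, -8.0], 16), (34, [-16.0, -14.0, -12.0], 18), (46, [-19.0, -17.0, -15.0], 16), (58, [-23.0, -20.0, -17.0], 18), (70, [-24.0, 58.0, 73.0], 162), (82, [-31.0, -8.0, 73.0], 188), (94, [-3.0, 21.0, 99.0], 147), (106, [8.0, 87.0, 108.0], 168)]
```

View pics/t1.png

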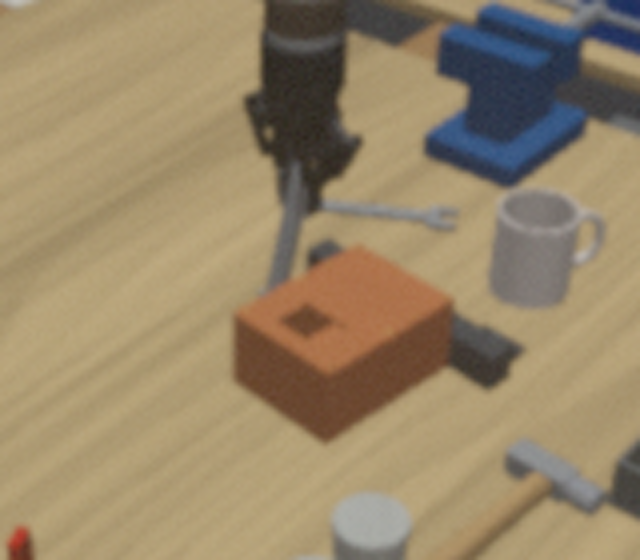

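The pivot works: the stem now leans about 16° with the toe down, and the box is unmoved. I'll continue to about 27°.

Call:
carry_out(
  series=[
    {"dx": 0.006, "dy": 0, "dz": -0.002, "turn": 0, "fingers": 10},
    {"dx": 0.012, "dy": 0, "dz": -0.004, "turn": 0, "fingers": 10},
    {"dx": 0.018, "dy": 0, "dz": -0.005, "turn": 0, "fingers": 10},
    {"dx": 0.024, "dy": 0, "dz": -0.006, "turn": 0, "fingers": 10},
    {"dx": 0.028, "dy": 0, "dz": -0.007, "turn": 0, "fingers": 10},
    {"dx": 0.028, "dy": 0, "dz": -0.007, "turn": 0, "fingers": 10},
  ],
)

```text
t: 11.95
position: [0.4724, 0.2579, 0.1252]
orientation: [0.747, 0.664, -0.0, -0.0]
force: [-0.3, -1.8, -3.4]
finger_gap: 0.0198
finger_force: 29.2
```

Call:
carry_out(
  series=[
    {"dx": -0.01, "dy": 0, "dz": -0.01, "turn": 0, "fingers": 10},
    {"dx": -0.03, "dy": 0, "dz": -0.04, "turn": 0, "fingers": 10},
    {"dx": -0.06, "dy": 0, "dz": -0.08, "turn": 0, "fingers": 10},
    {"dx": -0.09, "dy": 0, "dz": -0.11, "turn": 0, "fingers": 10},
    {"dx": -0.1, "dy": 0, "dz": -0.12, "turn": 0, "fingers": 10},
    {"dx": -0.1, "dy": 0, "dz": -0.12, "turn": 0, "fingers": 10},
    {"dx": -0.1, "dy": 0, "dz": -0.12, "turn": 0, "fingers": 10},
  ],
)

```text
t: 12.65
position: [0.4606, 0.1583, 0.2449]
orientation: [0.748, 0.664, 0.0, -0.001]
force: [-0.7, -0.2, -5.0]
finger_gap: 0.0196
finger_force: 29.1
```

```bash
cat >> h.py <<'E'
def slot():
    out=[]
    for n in("scene","side"):
        f=grab_frame(n);P=cloud(f);hsv=cv2.cvtColor(f["pixels"],cv2.COLOR_RGB2HSV)
        m=(near(P,.072,.088,(.56,.1),(.18,.12))&(hsv[...,0]<14)&(hsv[...,1]>110)).astype(np.uint8)
        c,h=cv2.findContours(m,cv2.RETR_CCOMP,cv2.CHAIN_APPROX_NONE)
        for k,cc in enumerate(c):
            if h[0,k,3]>=0 and cv2.contourArea(cc)>8:
                w=np.array([ray(f,*p[0],.08) for p in cc]); print(n,"slot hole rect",rect(w),"area",cv2.contourArea(cc))
E
python3 -c "
from h import *
st();stem();slot();boxstop()"
```

```text
{'t': 12.65, 'qpos': [0.3303, 0.209, -0.0001, 1.3613, 0.0013, 2.02], 'position': [0.4606, 0.1583, 0.2449], 'orientation': [0.7479, 0.6638, 0.0004, -0.0005], 'force': [-0.6971, -0.2311, -4.9528], 'finger_gap': 0.0196, 'finger_force': 29.0998}
toolaxes(cols) [[0.119, 0.993, -0.0], [0.993, -0.119, 0.001], [0.001, -0.0, -1.0]]
scene 197 by depth: z, x range, n: [(10, [-33.0, -27.0, -21.0], 24), (22, [-36.0, -34.0, -29.0], 19), (34, [-42.0, -38.0, -32.0], 22), (46, [-48.0, -45.0, -38.0], 23), (58, [-54.0, -51.0, -43.0], 21), (70, [-59.0, -56.0, -45.0], 31), (82, [-43.0, -32.0, -19.0], 18), (94, [-19.0, -6.0, 7.0], 28), (106, [-3.0, 6.0, 13.0], 6)]
side 403 by depth: z, x range, n: [(10, [-19.0, -15.0, -13.0], 17), (22, [-25.0, -22.0, -19.0], 13), (34, [-30.0, -28.0, -24.0], 16), (46, [-36.0, -33.0, -29.0], 14), (58, [-43.0, -40.0, -38.0], 15), (70, [-55.0, -46.0, -41.0], 44), (82, [-45.0, -32.0, -17.0], 105), (94, [-26.0, -8.0, 7.0], 117), (106, [-2.0, 10.0, 15.0], 60)]
scene slot hole rect (array([557.1, 139.9]), array([41.4, 54.3]), 84.03) area 94.0
side slot hole rect (array([555.1, 141.9]), array([42. , 53.9]), 83.11) area 152.5
scene box 846 (array([562.8, 177.7]), array([156.7, 122.8]), 82.59) stop 103 (array([567., 270.]), array([ 31.6, 234.6]), 85.16)
  gap check y-extents along bar: box max 0.318 bar min 0.3241
side box 1573 (array([560.2, 182.6]), array([165.9, 121.1]), 83.05) stop 809 (array([562.3, 276.8]), array([ 36.7, 236. ]), 83.21)
  gap check y-extents along bar: box max 0.3282 bar min 0.3266
```

The tilt is about 26.5°, and the toe geometry agrees with the given sizes. The slot centre is at about (556,140) mm, which agrees with the box pose. Next I'll go to the insertion start, toe tip above the slot.

Call:
carry_out(
  series=[
    {"dx": -0.015, "dy": 0.03, "dz": 0, "turn": 0, "fingers": 10},
    {"dx": -0.03, "dy": 0.065, "dz": 0, "turn": 0, "fingers": 10},
    {"dx": -0.04, "dy": 0.09, "dz": 0, "turn": 0, "fingers": 10},
    {"dx": -0.042, "dy": 0.097, "dz": 0, "turn": 0, "fingers": 10},
    {"dx": -0.042, "dy": 0.097, "dz": 0.02, "turn": 0, "fingers": 10},
    {"dx": -0.042, "dy": 0.097, "dz": 0.036, "turn": 0, "fingers": 10},
    {"dx": -0.042, "dy": 0.097, "dz": 0.038, "turn": 0, "fingers": 10},
    {"dx": -0.042, "dy": 0.097, "dz": 0.038, "turn": 0, "fingers": 10},
  ],
)

```text
t: 13.75
position: [0.5512, 0.1052, 0.2066]
orientation: [0.747, 0.664, -0.001, -0.001]
force: [0.1, 0.4, -3.2]
finger_gap: 0.0195
finger_force: 29.0
```

```bash
python3 - <<'E'
from h import *
st();o=stem();go(.5518,.1048,.204,-6.8)
for r in o: 
    k=(r[:,2]>95)&(r[:,2]<113); print("foot lateral",np.round(np.percentile(r[k,1],[2,50,98]),1) if k.sum() else 0)
a=grab_frame("scene")["pixels"][100:220,200:330];b=grab_frame("side")["pixels"][130:250,210:340]
cv2.imwrite("pics/i1.png",cv2.resize(np.hstack([a,b])[:,:,::-1],None,fx=3,fy=3,interpolation=cv2.INTER_CUBIC))
E
```

```text
{'t': 13.75, 'qpos': [0.1886, 0.375, 0.1273, 1.3254, 0.0002, 1.8771], 'position': [0.5512, 0.1052, 0.2066], 'orientation': [0.7475, 0.6643, -0.0009, -0.0007], 'force': [0.1286, 0.3528, -3.1545], 'finger_gap': 0.0195, 'finger_force': 29.0029}
toolaxes(cols) [[0.117, 0.993, -0.002], [0.993, -0.117, -0.0], [-0.0, -0.002, -1.0]]
scene 226 by depth: z, x range, n: [(10, [-32.0, -25.0, -19.0], 28), (22, [-38.0, -33.0, -26.0], 23), (34, [-41.0, -37.0, -29.0], 25), (46, [-49.0, -44.0, -36.0], 25), (58, [-55.0, -50.0, -44.0], 25), (70, [-59.0, -55.0, -43.0], 33), (82, [-48.0, -30.0, -18.0], 26), (94, [-17.0, -5.0, 6.0], 28), (106, [0.0, 11.0, 14.0], 10)]
side 352 by depth: z, x range, n: [(10, [-18.0, -15.0, -12.0], 14), (22, [-25.0, -23.0, -19.0], 12), (34, [-34.0, -27.0, -24.0], 14), (46, [-36.0, -34.0, -29.0], 15), (58, [-42.0, -39.0, -36.0], 12), (70, [-55.0, -44.0, -35.0], 46), (82, [-48.0, -29.0, -14.0], 104), (94, [-17.0, -3.0, 12.0], 104), (106, [5.0, 11.0, 17.0], 30)]
dx,dy,dz [-0.0006 -0.0005  0.0042] turn 0.04
foot lateral [-15.    8.6  18.3]
foot lateral [-18.9  -0.9  15.5]
```

View pics/i1.png

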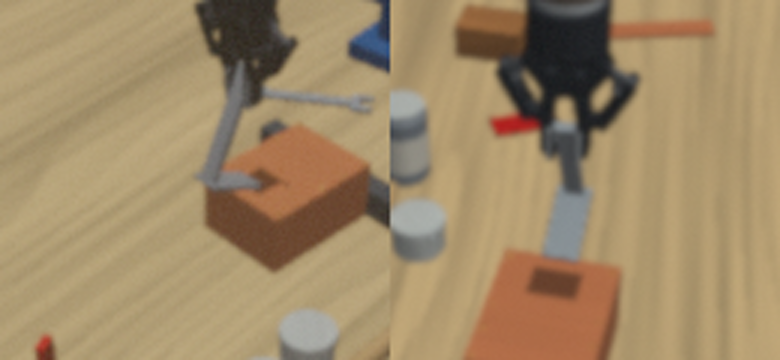

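Both views show the foot aligned over the slot, toe tip at its near edge. Feeding along the foot's direction.

Call:
carry_out(
  series=[
    {"dx": 0.005, "dy": 0, "dz": 0.005, "turn": 0, "fingers": 10},
    {"dx": 0.01, "dy": 0, "dz": 0.008, "turn": 0, "fingers": 10},
    {"dx": 0.02, "dy": 0, "dz": 0.013, "turn": 0, "fingers": 10},
    {"dx": 0.03, "dy": 0, "dz": 0.018, "turn": 0, "fingers": 10},
    {"dx": 0.04, "dy": 0, "dz": 0.023, "turn": 0, "fingers": 10},
    {"dx": 0.05, "dy": 0, "dz": 0.028, "turn": 0, "fingers": 10},
    {"dx": 0.05, "dy": 0, "dz": 0.028, "turn": 0, "fingers": 10},
  ],
)

```text
t: 14.65
position: [0.5575, 0.1561, 0.178]
orientation: [0.747, 0.665, -0.001, -0.001]
force: [-0.3, -0.0, -3.5]
finger_gap: 0.0197
finger_force: 29.1
```

```bash
python3 - <<'E'
from h import *
st();stem();boxstop()
a=grab_frame("scene")["pixels"][100:220,200:330];b=grab_frame("side")["pixels"][130:250,210:340]
cv2.imwrite("pics/i2.png",cv2.resize(np.hstack([a,b])[:,:,::-1],None,fx=3,fy=3,interpolation=cv2.INTER_CUBIC))
E
```

```text
{'t': 14.65, 'qpos': [0.2727, 0.4244, 0.1263, 1.2743, 0.0005, 1.9599], 'position': [0.5575, 0.1561, 0.178], 'orientation': [0.747, 0.6648, -0.0006, -0.0006], 'force': [-0.3005, -0.0284, -3.502], 'finger_gap': 0.0197, 'finger_force': 29.0514}
toolaxes(cols) [[0.116, 0.993, -0.002], [0.993, -0.116, 0.0], [-0.0, -0.002, -1.0]]
scene 183 by depth: z, x range, n: [(10, [-32.0, -26.0, -15.0], 23), (22, [-37.0, -33.0, -26.0], 20), (34, [-42.0, -38.0, -34.0], 21), (46, [-47.0, -44.0, -38.0], 18), (58, [-54.0, -49.0, -43.0], 23), (70, [-59.0, -55.0, -45.0], 29), (82, [-46.0, -28.0, -17.0], 24), (94, [-31.0, -7.0, 4.0], 22)]
side 291 by depth: z, x range, n: [(10, [-19.0, -16.0, -13.0], 9), (22, [-31.0, -24.0, -19.0], 15), (34, [-32.0, -29.0, -26.0], 14), (46, [-37.0, -33.0, -31.0], 13), (58, [-48.0, -41.0, -38.0], 12), (70, [-56.0, -46.0, -36.0], 49), (82, [-46.0, -30.0, -16.0], 101), (94, [-32.0, -11.0, -2.0], 72)]
scene box 743 (array([563.5, 177.5]), array([159.3, 120. ]), 83.53) stop 103 (array([568.8, 269.6]), array([ 29.6, 231.2]), 85.28)
  gap check y-extents along bar: box max 0.3187 bar min 0.3255
side box 1492 (array([559.8, 181.2]), array([168.3, 120.6]), 82.97) stop 813 (array([562.1, 277.8]), array([ 37.1, 236.1]), 83.39)
  gap check y-extents along bar: box max 0.328 bar min 0.3264
```

View pics/i2.png

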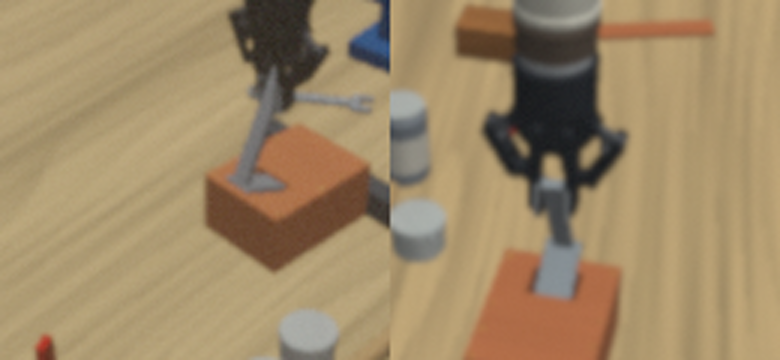

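The toe is inside the slot with no contact force and the box still flush. Feed on until the heel is through.

Call:
carry_out(
  series=[
    {"dx": 0.01, "dy": 0, "dz": 0.005, "turn": 0, "fingers": 10},
    {"dx": 0.02, "dy": 0, "dz": 0.01, "turn": 0, "fingers": 10},
    {"dx": 0.03, "dy": 0, "dz": 0.015, "turn": 0, "fingers": 10},
    {"dx": 0.038, "dy": 0, "dz": 0.019, "turn": 0, "fingers": 10},
    {"dx": 0.043, "dy": 0, "dz": 0.022, "turn": 0, "fingers": 10},
    {"dx": 0.043, "dy": 0, "dz": 0.022, "turn": 0, "fingers": 10},
  ],
)

```text
t: 15.55
position: [0.5626, 0.1981, 0.1564]
orientation: [0.747, 0.664, -0.001, -0.0]
force: [-0.1, -0.2, -3.1]
finger_gap: 0.0197
finger_force: 29.1
```

```bash
python3 - <<'E'
from h import *
st();stem()
E
```

```text
{'t': 15.55, 'qpos': [0.3385, 0.4714, 0.1424, 1.2431, 0.0, 2.0264], 'position': [0.5626, 0.1981, 0.1564], 'orientation': [0.7473, 0.6645, -0.0006, -0.0003], 'force': [-0.0874, -0.1722, -3.0723], 'finger_gap': 0.0197, 'finger_force': 29.0852}
toolaxes(cols) [[0.117, 0.993, -0.001], [0.993, -0.117, -0.0], [-0.001, -0.001, -1.0]]
scene 132 by depth: z, x range, n: [(10, [-32.0, -28.0, -20.0], 20), (22, [-37.0, -32.0, -29.0], 19), (34, [-41.0, -37.0, -33.0], 18), (46, [-49.0, -43.0, -39.0], 20), (58, [-54.0, -50.0, -46.0], 18), (70, [-58.0, -55.0, -44.0], 29)]
side 286 by depth: z, x range, n: [(10, [-19.0, -16.0, -14.0], 8), (22, [-25.0, -23.0, -20.0], 11), (34, [-31.0, -29.0, -26.0], 11), (46, [-39.0, -35.0, -32.0], 12), (58, [-42.0, -38.0, -36.0], 15), (70, [-56.0, -48.0, -43.0], 30), (106, [64.0, 80.0, 95.0], 132), (118, [67.0, 93.0, 95.0], 47), (130, [90.0, 93.0, 95.0], 18)]
```

Call:
carry_out(
  series=[
    {"dx": -0.003, "dy": 0, "dz": 0.006, "turn": 0, "fingers": 10},
    {"dx": -0.006, "dy": 0, "dz": 0.012, "turn": 0, "fingers": 10},
    {"dx": -0.009, "dy": 0, "dz": 0.018, "turn": 0, "fingers": 10},
    {"dx": -0.012, "dy": 0, "dz": 0.024, "turn": 0, "fingers": 10},
    {"dx": -0.014, "dy": 0, "dz": 0.029, "turn": 0, "fingers": 10},
    {"dx": -0.0155, "dy": 0, "dz": 0.032, "turn": 0, "fingers": 10},
    {"dx": -0.0165, "dy": 0, "dz": 0.034, "turn": 0, "fingers": 10},
    {"dx": -0.0165, "dy": 0, "dz": 0.034, "turn": 0, "fingers": 10},
  ],
)

```text
t: 16.45
position: [0.561, 0.1806, 0.123]
orientation: [0.748, 0.664, -0.0, -0.0]
force: [-0.4, 0.3, -4.5]
finger_gap: 0.0197
finger_force: 29.0
```

Hanging free with the toe just above the floor. Now I'll right it by pivoting about the toe on the floor, in stages.

Call:
carry_out(
  series=[
    {"dx": 0.002, "dy": 0, "dz": 0.003, "turn": 0, "fingers": 10},
    {"dx": -0.003, "dy": 0, "dz": 0.005, "turn": 0, "fingers": 10},
    {"dx": -0.008, "dy": 0, "dz": 0.006, "turn": 0, "fingers": 10},
    {"dx": -0.013, "dy": 0, "dz": 0.007, "turn": 0, "fingers": 10},
    {"dx": -0.018, "dy": 0, "dz": 0.008, "turn": 0, "fingers": 10},
    {"dx": -0.018, "dy": 0, "dz": 0.008, "turn": 0, "fingers": 10},
  ],
)

```text
t: 17.05
position: [0.5594, 0.1618, 0.1159]
orientation: [0.748, 0.664, 0.0, 0.001]
force: [-1.0, -1.2, 6.7]
finger_gap: 0.0194
finger_force: 29.5
```

```bash
python3 - <<'E'
from h import *
st();stem();boxstop()
E
```

```text
{'t': 17.05, 'qpos': [0.2821, 0.4719, 0.0325, 1.1303, -0.0009, 1.9726], 'position': [0.5594, 0.1618, 0.1159], 'orientation': [0.7481, 0.6635, 0.0003, 0.0006], 'force': [-0.9931, -1.2221, 6.7215], 'finger_gap': 0.0194, 'finger_force': 29.5025}
toolaxes(cols) [[0.119, 0.993, 0.001], [0.993, -0.119, -0.001], [-0.0, 0.001, -1.0]]
scene 56 by depth: z, x range, n: [(10, [-23.0, -19.0, -16.0], 16), (22, [-26.0, -22.0, -19.0], 19), (34, [-30.0, -26.0, -24.0], 14)]
side 92 by depth: z, x range, n: [(10, [-11.0, -9.0, -7.0], 13), (22, [-19.0, -13.0, -11.0], 17), (34, [-25.0, -16.0, -14.0], 13), (70, [100.0, 106.0, 109.0], 45)]
scene box 712 (array([564.5, 177.6]), array([159.2, 118.8]), 82.22) stop 89 (array([651.5, 262.8]), array([30.8, 64.3]), 85.02)
  gap check y-extents along bar: box max 0.3188 bar min 0.3248
side box 1486 (array([560.1, 182.7]), array([165., 121.]), 83.27) stop 812 (array([562. , 276.7]), array([ 35.9, 235.4]), 83.02)
  gap check y-extents along bar: box max 0.3281 bar min 0.3261
```

Now about 16°, box unmoved. Continue to about 5°, then press straight down.

Call:
carry_out(
  series=[
    {"dx": -0.005, "dy": 0, "dz": 0.0015, "turn": 0, "fingers": 10},
    {"dx": -0.01, "dy": 0, "dz": 0.003, "turn": 0, "fingers": 10},
    {"dx": -0.015, "dy": 0, "dz": 0.005, "turn": 0, "fingers": 10},
    {"dx": -0.019, "dy": 0, "dz": 0.0075, "turn": 0, "fingers": 10},
    {"dx": -0.022, "dy": 0, "dz": 0.0095, "turn": 0, "fingers": 10},
    {"dx": -0.022, "dy": 0, "dz": 0.0095, "turn": 0, "fingers": 10},
  ],
)

```text
t: 17.85
position: [0.5568, 0.1392, 0.1066]
orientation: [0.748, 0.663, -0.0, 0.001]
force: [-1.1, -2.7, 7.8]
finger_gap: 0.02
finger_force: 29.4
```

```bash
python3 - <<'E'
from h import *
st();stem();boxstop()
E
```

```text
{'t': 17.85, 'qpos': [0.2464, 0.4647, -0.0055, 1.0999, -0.0026, 1.9374], 'position': [0.5568, 0.1392, 0.1066], 'orientation': [0.7483, 0.6634, -0.0002, 0.0013], 'force': [-1.0918, -2.7239, 7.8281], 'finger_gap': 0.02, 'finger_force': 29.3843}
toolaxes(cols) [[0.12, 0.993, 0.001], [0.993, -0.12, -0.002], [-0.002, 0.002, -1.0]]
scene 26 by depth: z, x range, n: [(10, [-16.0, -12.0, -7.0], 16), (22, [-14.0, -11.0, -7.0], 7)]
side 60 by depth: z, x range, n: [(10, [-5.0, -2.0, 1.0], 21), (22, [-6.0, -4.0, -2.0], 19), (34, [-7.0, -5.0, -1.0], 15)]
scene box 695 (array([563.8, 177.9]), array([158.5, 119.9]), 82.7) stop 86 (array([651.1, 260.9]), array([30.5, 64.3]), 87.5)
  gap check y-extents along bar: box max 0.3183 bar min 0.3243
side box 1506 (array([560.2, 182.2]), array([166.7, 121.1]), 83.53) stop 812 (array([561.5, 276.4]), array([ 36.7, 235.4]), 83.27)
  gap check y-extents along bar: box max 0.3277 bar min 0.3263
```

Call:
carry_out(
  series=[
    {"dx": -0.001, "dy": 0, "dz": 0.0015, "turn": 0, "fingers": 10},
    {"dx": -0.002, "dy": 0, "dz": 0.003, "turn": 0, "fingers": 10},
    {"dx": -0.003, "dy": 0, "dz": 0.0045, "turn": 0, "fingers": 10},
    {"dx": -0.003, "dy": 0, "dz": 0.006, "turn": 0, "fingers": 10},
    {"dx": -0.003, "dy": 0, "dz": 0.0075, "turn": 0, "fingers": 10},
    {"dx": -0.003, "dy": 0, "dz": 0.0075, "turn": 0, "fingers": 10},
  ],
)

```text
t: 18.65
position: [0.5578, 0.1337, 0.1021]
orientation: [0.749, 0.663, -0.0, 0.005]
force: [-4.0, -11.3, 22.6]
finger_gap: 0.02
finger_force: 32.3
```

```bash
python3 - <<'E'
from h import *
st();stem();boxstop()
E
```

```text
{'t': 18.65, 'qpos': [0.2398, 0.4658, -0.0164, 1.0849, -0.0086, 1.9324], 'position': [0.5578, 0.1337, 0.1021], 'orientation': [0.7488, 0.6628, -0.0003, 0.0047], 'force': [-4.036, -11.3107, 22.614], 'finger_gap': 0.02, 'finger_force': 32.2643}
toolaxes(cols) [[0.121, 0.993, 0.006], [0.993, -0.121, -0.007], [-0.007, 0.007, -1.0]]
scene 17 by depth: z, x range, n: [(10, [-14.0, -11.0, -6.0], 13)]
side 66 by depth: z, x range, n: [(10, [-3.0, 0.0, 3.0], 22), (22, [-4.0, -2.0, 1.0], 18), (34, [-16.0, -3.0, 0.0], 18)]
scene box 669 (array([564.7, 176.9]), array([159.5, 119.2]), 81.71) stop 89 (array([652.7, 263.5]), array([31.6, 62.9]), 85.64)
  gap check y-extents along bar: box max 0.3195 bar min 0.3251
side box 1503 (array([560.1, 182.7]), array([165.1, 121.9]), 84.31) stop 817 (array([562.4, 277.5]), array([ 35.2, 236.3]), 83.14)
  gap check y-extents along bar: box max 0.3284 bar min 0.3265
```

Call:
carry_out(
  series=[
    {"dx": -0.001, "dy": 0, "dz": 0, "turn": 0, "fingers": 10},
    {"dx": -0.002, "dy": 0, "dz": 0, "turn": 0, "fingers": 10},
    {"dx": -0.003, "dy": 0, "dz": 0, "turn": 0, "fingers": 10},
    {"dx": -0.004, "dy": 0, "dz": 0, "turn": 0, "fingers": 10},
    {"dx": -0.004, "dy": 0, "dz": 0, "turn": 0, "fingers": 10},
  ],
)

```text
t: 19.35
position: [0.5573, 0.1324, 0.1014]
orientation: [0.748, 0.663, 0.001, 0.002]
force: [-3.2, -4.7, 17.0]
finger_gap: 0.0194
finger_force: 31.1
```

```bash
python3 - <<'E'
from h import *
st();stem();boxstop()
E
```

```text
{'t': 19.35, 'qpos': [0.2349, 0.4645, -0.0206, 1.081, -0.003, 1.9259], 'position': [0.5573, 0.1324, 0.1014], 'orientation': [0.7483, 0.6634, 0.0014, 0.0024], 'force': [-3.1828, -4.702, 16.9879], 'finger_gap': 0.0194, 'finger_force': 31.0678}
toolaxes(cols) [[0.12, 0.993, 0.005], [0.993, -0.12, -0.002], [-0.001, 0.005, -1.0]]
scene 14 by depth: z, x range, n: [(10, [-12.0, -10.0, -6.0], 10)]
side 59 by depth: z, x range, n: [(10, [-4.0, -0.0, 2.0], 19), (22, [-3.0, -1.0, 1.0], 21), (34, [-4.0, -2.0, 1.0], 16)]
scene box 672 (array([563.2, 177.3]), array([157.7, 120.4]), 82.82) stop 91 (array([650.9, 263.3]), array([30.7, 65.7]), 84.58)
  gap check y-extents along bar: box max 0.3191 bar min 0.3255
side box 1514 (array([560.1, 184.1]), array([165.3, 120.6]), 83.25) stop 816 (array([561.7, 277.5]), array([ 36.8, 235.7]), 83.44)
  gap check y-extents along bar: box max 0.3287 bar min 0.3263
```

Call:
carry_out(
  series=[
    {"dx": -0.001, "dy": 0, "dz": 0.001, "turn": 0, "fingers": 10},
    {"dx": -0.002, "dy": 0, "dz": 0.002, "turn": 0, "fingers": 10},
    {"dx": -0.003, "dy": 0, "dz": 0.003, "turn": 0, "fingers": 10},
    {"dx": -0.004, "dy": 0, "dz": 0.003, "turn": 0, "fingers": 10},
    {"dx": -0.004, "dy": 0, "dz": 0.003, "turn": 0, "fingers": 10},
  ],
)

```text
t: 20.05
position: [0.5572, 0.1304, 0.0978]
orientation: [0.748, 0.664, 0.003, 0.001]
force: [-0.6, 0.1, 11.9]
finger_gap: 0.0195
finger_force: 29.9
```

```bash
python3 - <<'E'
from h import *
st();stem();boxstop()
a=grab_frame("scene")["pixels"][100:220,200:330];b=grab_frame("side")["pixels"][130:250,210:340]
cv2.imwrite("pics/i3.png",cv2.resize(np.hstack([a,b])[:,:,::-1],None,fx=3,fy=3,interpolation=cv2.INTER_CUBIC))
E
```

```text
{'t': 20.05, 'qpos': [0.2298, 0.466, -0.0286, 1.0706, 0.0003, 1.9194], 'position': [0.5572, 0.1304, 0.0978], 'orientation': [0.7478, 0.6639, 0.0026, 0.0012], 'force': [-0.5987, 0.1394, 11.9229], 'finger_gap': 0.0195, 'finger_force': 29.9029}
toolaxes(cols) [[0.119, 0.993, 0.005], [0.993, -0.119, 0.002], [0.002, 0.005, -1.0]]
scene 10 by depth: z, x range, n: [(10, [-10.0, -6.0, -4.0], 5)]
side 55 by depth: z, x range, n: [(10, [-3.0, 1.0, 4.0], 20), (22, [-3.0, 1.0, 3.0], 20), (34, [-2.0, 1.0, 2.0], 11)]
scene box 657 (array([563.6, 177.3]), array([158.5, 120.1]), 82.89) stop 89 (array([651.4, 261.7]), array([66.9, 29.8]), 0.79)
  gap check y-extents along bar: box max 0.3187 bar min 0.3248
side box 1508 (array([560.1, 183.3]), array([166.1, 120.8]), 83.39) stop 823 (array([561.9, 277.1]), array([ 36.1, 235.9]), 83.64)
  gap check y-extents along bar: box max 0.3282 bar min 0.3261
```

View pics/i3.png

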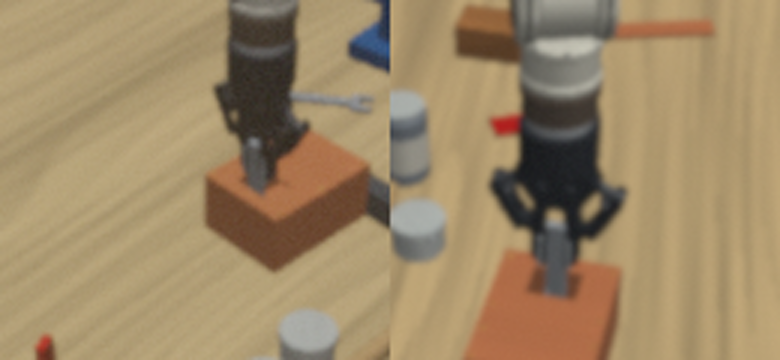

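Upright: zero slope, and the TCP height matches a foot flat on the floor. The views show the stem standing in the slot. I'll ease the pressure, centre it slightly toward the stop, release and rise.

Call:
carry_out(
  series=[
    {"dx": 0, "dy": 0, "dz": -0.001, "turn": 0, "fingers": 10},
    {"dx": 0.002, "dy": 0, "dz": -0.001, "turn": 0, "fingers": 10},
    {"dx": 0.004, "dy": 0, "dz": -0.001, "turn": 0, "fingers": 10},
    {"dx": 0.006, "dy": 0, "dz": -0.001, "turn": 0, "fingers": 10},
    {"dx": 0.008, "dy": 0, "dz": -0.001, "turn": 0, "fingers": 10},
    {"dx": 0.008, "dy": 0, "dz": -0.001, "turn": 0, "fingers": 10},
  ],
)

```text
t: 20.95
position: [0.5575, 0.1352, 0.0982]
orientation: [0.749, 0.663, -0.0, 0.003]
force: [-0.6, -7.2, 12.9]
finger_gap: 0.0199
finger_force: 29.8
```

Call:
carry_out(
  series=[
    {"dx": 0, "dy": 0, "dz": 0, "turn": 0, "fingers": 25},
    {"dx": 0, "dy": 0, "dz": 0, "turn": 0, "fingers": 30},
    {"dx": 0, "dy": 0, "dz": 0, "turn": 0, "fingers": 45},
    {"dx": 0, "dy": 0, "dz": 0, "turn": 0, "fingers": 55},
    {"dx": 0, "dy": 0, "dz": 0, "turn": 0, "fingers": 55},
    {"dx": 0, "dy": 0, "dz": 0, "turn": 0, "fingers": 55},
  ],
)

```text
t: 21.55
position: [0.5558, 0.1382, 0.096]
orientation: [0.748, 0.664, -0.0, -0.0]
force: [-0.0, 0.2, 0.1]
finger_gap: 0.0472
finger_force: 0.0
```

```bash
python3 - <<'E'
from h import *
st();stem();boxstop()
E
```

```text
{'t': 21.55, 'qpos': [0.2436, 0.4731, -0.022, 1.0763, -0.0, 1.9327], 'position': [0.5558, 0.1382, 0.096], 'orientation': [0.7477, 0.6641, -0.0003, -0.0001], 'force': [-0.0406, 0.2067, 0.1364], 'finger_gap': 0.0472, 'finger_force': 0.0}
toolaxes(cols) [[0.118, 0.993, -0.001], [0.993, -0.118, -0.0], [-0.0, -0.001, -1.0]]
scene 11 by depth: z, x range, n: [(10, [-13.0, -11.0, -7.0], 8)]
side 44 by depth: z, x range, n: [(10, [-7.0, -2.0, 1.0], 19), (22, [-6.0, -3.0, 1.0], 20)]
scene box 616 (array([564.2, 177.1]), array([157.6, 117.7]), 83.69) stop 98 (array([564.6, 269.2]), array([ 37.1, 239. ]), 84.85)
  gap check y-extents along bar: box max 0.3187 bar min 0.3247
side box 1487 (array([559.7, 183.3]), array([165.8, 121.3]), 82.52) stop 816 (array([561.9, 276.6]), array([ 37.3, 236.2]), 83.09)
  gap check y-extents along bar: box max 0.3281 bar min 0.3267
```

Released cleanly. I'll rise, then check everything.

Call:
carry_out(
  series=[
    {"dx": 0, "dy": 0, "dz": -0.01, "turn": 0, "fingers": 55},
    {"dx": 0, "dy": 0, "dz": -0.03, "turn": 0, "fingers": 55},
    {"dx": 0, "dy": 0, "dz": -0.06, "turn": 0, "fingers": 55},
    {"dx": 0, "dy": 0, "dz": -0.1, "turn": 0, "fingers": 55},
    {"dx": -0.03, "dy": 0, "dz": -0.13, "turn": 0, "fingers": 55},
    {"dx": -0.07, "dy": -0.02, "dz": -0.14, "turn": 0, "fingers": 55},
    {"dx": -0.11, "dy": -0.05, "dz": -0.14, "turn": 0, "fingers": 55},
    {"dx": -0.15, "dy": -0.08, "dz": -0.14, "turn": 0, "fingers": 55},
    {"dx": -0.18, "dy": -0.1, "dz": -0.14, "turn": 0, "fingers": 55},
    {"dx": -0.18, "dy": -0.1, "dz": -0.14, "turn": 0, "fingers": 55},
    {"dx": -0.18, "dy": -0.1, "dz": -0.14, "turn": 0, "fingers": 55},
  ],
)

```text
t: 22.85
position: [0.4356, -0.0293, 0.2375]
orientation: [0.748, 0.663, 0.001, 0.001]
force: [1.1, -0.9, -0.9]
finger_gap: 0.047
finger_force: 0.0
```

```bash
python3 - <<'E'
from h import *
st();boxstop();slot()
for n in("scene","side"):
    f=grab_frame(n);P=cloud(f);hsv=cv2.cvtColor(f["pixels"],cv2.COLOR_RGB2HSV)
    m=near(P,.085,.16,(.556,.035),(.14,.04))&(hsv[...,1]<70);q=P[m]
    for a,b in((.085,.105),(.105,.125),(.125,.139),(.139,.16)):
        k=(q[:,2]>a)&(q[:,2]<b); print(n,a,k.sum(),np.round(np.median(q[k],0),4))
    print("top",np.round(np.percentile(q[:,2],98),4), rect(q[q[:,2]>.139]) if (q[:,2]>.139).sum()>4 else '')
a=grab_frame("scene")["pixels"][110:260,190:370];b=grab_frame("side")["pixels"][150:300,200:330]
cv2.imwrite("pics/f.png",cv2.resize(np.hstack([a,b])[:,:,::-1],None,fx=2.5,fy=2.5,interpolation=cv2.INTER_CUBIC))
E
```

```text
{'t': 22.85, 'qpos': [-0.0674, 0.1103, -0.1385, 1.3195, 0.0004, 1.6237], 'position': [0.4356, -0.0293, 0.2375], 'orientation': [0.7483, 0.6633, 0.001, 0.0008], 'force': [1.102, -0.8959, -0.9086], 'finger_gap': 0.047, 'finger_force': 0.0}
toolaxes(cols) [[0.12, 0.993, 0.003], [0.993, -0.12, 0.0], [0.001, 0.003, -1.0]]
scene box 790 (array([562.7, 177. ]), array([159.7, 122.2]), 83.34) stop 103 (array([566.2, 268.8]), array([ 32.4, 236.2]), 85.65)
  gap check y-extents along bar: box max 0.3189 bar min 0.3248
side box 1530 (array([559.9, 182.4]), array([166. , 120.9]), 83.08) stop 811 (array([562. , 276.9]), array([ 36.1, 235.1]), 83.45)
  gap check y-extents along bar: box max 0.3281 bar min 0.3264
scene 0.085 20 [0.5612 0.1254 0.0952]
scene 0.105 24 [0.5619 0.1255 0.1149]
scene 0.125 19 [0.5587 0.1266 0.1316]
scene 0.139 15 [0.558  0.1272 0.1444]
top 0.1462 (array([558.6, 126.4]), array([13.6, 17.6]), 38.36)
side 0.085 32 [0.5551 0.1356 0.0927]
side 0.105 35 [0.5554 0.1362 0.1156]
side 0.125 24 [0.5571 0.1356 0.1309]
side 0.139 27 [0.5552 0.1356 0.1437]
top 0.1463 (array([556.1, 133.1]), array([17.3, 15.8]), 6.08)
```

View pics/f.png

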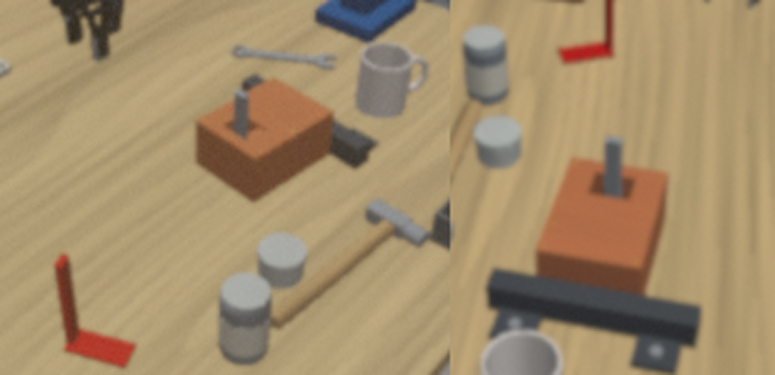

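The stem is vertical in the slot with its top at 144 mm (floor 4 + 140). The box readings are unchanged since it went flush, and the bystanders are where they were. Handing in.

```bash
python3 -c "
from bench import *
print(sign_off())"
```

```text
the job is handed in; nothing more can be done
None
```

I handed the job in at about 23 s: the box is flush against the stop, the dolly stands upright in the slot with its toe under the long part of the lid towards the stop, and the bystanders looked unmoved; `sign_off()` returned no verdict.

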